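Sort the honing kit back to its three homes on the carving bench

ROBOT

A 6-joint arm with a two-finger parallel gripper is mounted at the origin on a cart in front of the work surface, level with it; the furniture and walls round the work are solid. World frame = base frame: x ahead of the robot, y to its left, z up, the work surface at z = 0. Lengths are in mm, angles in rad, forces in N, time in s.
With the tool pointing down it reaches from about 250 to 800 mm from the base axis. Payload 8.5 kg.
Tool frame: the origin (TCP) lies midway between the tips of the shut fingers; the grasp point (between the pads) lies 19 mm behind it (manip.pinch_z is the z of the grasp point in the tool frame, in mm); z points along the fingers, y is the line along which they close (so a half turn about z gives the same grasp; the last joint's range is limited). The gripper opens to 85 mm and grips with 20 to 120 N. Pads are 22 mm wide; open, the fingers measure 114 mm over their backs; the gripper's body (76 mm by 85 mm) begins 54 mm behind the grasp point. The pads swing forward as they close: fully open they stand 13 mm farther back than shut.
Start: joints at [1.175, 0.238, -0.013, 1.319, 0, 1.571], TCP at [202.393, 484.372, 231.276] pointing down, gripper open.
Joint ranges: [-2.66, 2.66], [-1.03, 1.9], [-1.14, 1.46], [-1.82, 2.27], [-1.45, 1.34], [-3.14, 3.14]. Speed limits (rad/s): [2.22, 2.22, 2.79, 3.14, 3.14, 3.14].

INTERFACE

Orientations are given as a rotation vector (axis times angle).
In Python, from station import manip gives the robot as it stands. The module is installed in compiled form; this text tells all that it offers.
- The arm moves only by the shell command python3 -m pendant 'ROWS' [OPENING] [FORCE]. ROWS is JSON, a list of rows, each a list of 6 numbers: the shift along the world's x, y, z in units of 50 mm (1.0 is 50 mm), then the turn, a rotation vector about the world's x, y, z in rad. A call has exactly 10 rows; each row shifts and turns the commanded pose from where the row before left it; what a row does not reach is not made up. A row lasts 1/8 s, in which the tool goes at most 62.5 mm and 10.7 degrees, less where a joint would pass 70% of its speed; a pose out of reach is approached as far as the arm can. A call is refused whole if a number of a shift passes 1 or a number of a turn 0.188, either way. A call with a gripper value outside its range is refused whole. OPENING is the gripper's target within -1 to 1 (fully open at 1, half-way at 0, shut at -1), set as the call begins (- or left out, the last holds). The fingers move at their own pace and stop on an object; FORCE is the grip in N (left out, the last holds). Time passes only in rows, so rows that do not move let the fingers close, or fill a call up. It gives the time, the measured TCP pose, the force, the opening and the grip force at its end, in the units of the state.
- manip.read_state(): the state, without advancing time (a new reading comes with each control period).
- manip.read_camera(name): name is "scene" or "side" or "wrist"; returns (picture, depth): 400x640x3 uint8, red, green, blue; 400x640 float32, mm along the optical axis (not along the pixel's ray), 0 where there is no reading.
- manip.get_calibration(name): a dict with "camera_matrix" (3x3 intrinsics, pixels), "rvec" (rotation vector, rad) and "tvec" (3), from world to camera coordinates, as OpenCV has them; the wrist camera has in their place "tool_from_camera" (4x4, takes a point from camera to tool coordinates, whose origin is the TCP and whose axes are the flange's). Camera axes: x right, y down, z forward; pixel columns grow to the right and rows downward; lengths in mm; the calibration is good to about 2 mm. A picture is of the moment at which its call begins: read the wrist's pose just before it. get_calibration takes no time and is no camera call.
- manip.finish_job(): hands the job in; it is judged then, once.
The state is a dict: "t": time; "joints": joint angles; "qd": joint speeds; "effort": joint torques, N m; "tool_pos": TCP position; "orientation": TCP orientation; "wrist_force": force on the tool from outside, world axes, zero at the start; "wrist_torque": the same for the moment, N m; "width": opening from 0.0 (shut) to 1.0 (fully open); "grip_force": force on a finger pad.
Only numpy, scipy, OpenCV 4.12 (cv2) and the standard library are available. Lean on these libraries where they do the work, as an engineer would, in place of code of your own. Each camera call takes 0.05 s, during which the arm holds its last target. There are 200 camera calls.

TASK

The kit left on the side table after honing goes back to its homes on the carving bench: lay both carving tools in the tool rest, one in each bay with the handle in the rail nearer the robot, put the slip stone down in its cradle and stand the oil bottle in its cup on the sharpening board, and put the eraser in the empty square pocket of the pencil tray. Set things down rather than letting them fall, keep the oil bottle upright throughout, and leave the small pale wooden block beside the veiner where it is.

Things in the scene. Friction and masses are not known exactly. Their poses are not given: they have to be found in the camera images.
- gouge: Carving gouge, pale honey-coloured handle, flat on the bare wood of the left table. 21 x 274 x 28 mm. Origin: mid-length on the underside; y runs along it to the steel edge, z up. Handle y -136 to -17, 20 wide, axis 13 above the underside; then ferrule; blade +24 to +137. Mass centre about y -45: grip the handle there. 0.1 kg. Others like it on the right-hand carpet are fixed, not in the job.
- veiner: Carving veiner, dark red-brown handle, flat on the grey felt of the left table (felt top z 6 mm). 20 x 254 x 26 mm. Origin: mid-length on the underside; y runs along it to the steel edge, z up. Handle y -126 to -21, 20 wide, axis 13 above the underside; then ferrule; thin blade +19 to +127. Mass centre about y -45: grip the handle there. About 0.1 kg.
- slip_stone: Slip stone: flat grey honing stone with rounded edges, 30 x 100 x 12 mm, near the front edge of the left table. Origin: centre of its underside; y along its 100 mm length, z up.
- oil_bottle: Small pale yellow oil bottle with a red nozzle, standing near the front edge of the left table. Body 41 mm in diameter, 86 high; 118 high with the nozzle, so grip it at 70 or more to clear the palm. Origin: centre of its underside, z up. About 0.12 kg.
- eraser: White eraser, 22 x 42 x 12 mm, near the front edge of the left table. Origin: centre of its underside; x across its 22 mm width, y along its 42 mm length, z up.
- tool_rest: Tool rest, fixed on the bench: pale board 230 x 110 x 8 mm, two dark notched rails. Origin: underside, middle of the short edge nearest the robot; x along the board away from it, y left, z up. Rails 14 wide at x 30 (handles) and 175 (blades). Bays along x at y +27 and -27; bottoms 18 above the origin, 27 wide, flared to 40 at 35. A tool is home with its origin at x 120, z 16, pointing to +x.
- sharpening_board: Dark board 230 x 100 x 8 mm, fixed on the bench. Origin: underside, middle of the short edge nearest the robot; x along the board away from it, y left, z up. Stone cradle at x 70, y 0: floor 8 above the origin, 116 (x) by 46 (y) inside pale lips 9 high, side lips open 60 mm mid-way for fingers; stone lies along x. Round pale cup at x 178, y 0: inner diameter 58, floor 10, rim 26 above the origin.
- pencil_tray: Green tray 230 x 100 x 18 mm, pencils in a trough along its left side, fixed on the bench. Origin: underside, middle of the short edge nearest the robot; x along the tray away from it, y left, z up. Eraser pocket, near right, grey felt floor: centre x 51, y -14, inside 94 (x) by 64 (y), floor 6 above the origin, walls 15 to 18. The pocket beyond holds a brass sharpener: not for the eraser.
- lime_block: Small pale wooden block 50 x 62 x 45 mm on the grey felt of the left table, a bystander. Origin: centre of its underside, z up.

How it is judged:
By the outcome, as a careful person would: the job done as asked, in the order asked, and still so for the second after the job is handed in, with the robot touching nothing.
It also fails if it takes over 138 s, if anything falls off the work surface, if the arm or the gripper's body presses on something with over 40 N, if the wrist force passes 120 N, or if a joint passes its speed limit or range.

## Working session

There is one attempt and no reset: what is moved stays moved. The work goes in short steps, Python scripts to look and compute and a shell command to move; the robot and the scene stay as the last step left them, time stands still between calls to the robot, and variables do not carry over. Pictures are saved under pics/ and viewed, at most 19 in all, crops included, and the job is handed in when it is done.

```bash
ls; mkdir -p pics; cat > h.py <<'E'
import numpy as np,cv2
from station import manip
R=lambda v:cv2.Rodrigues(np.array(v,float))[0]
def snap(name,fn):
    s=manip.read_state(); p,d=manip.read_camera(name); c=manip.get_calibration(name)
    if name=='wrist':
        T=np.eye(4);T[:3,:3]=R(s['orientation']);T[:3,3]=s['tool_pos'];M=T@np.array(c['tool_from_camera'])
    else:
        W=np.eye(4);W[:3,:3]=R(c['rvec']);W[:3,3]=np.ravel(c['tvec']);M=np.linalg.inv(W)
    K=np.array(c['camera_matrix'])
    v,u=np.mgrid[0:400,0:640]
    P=np.stack([(u-K[0,2])/K[0,0]*d,(v-K[1,2])/K[1,1]*d,d],-1)@M[:3,:3].T+M[:3,3]
    P[d==0]=np.nan
    cv2.imwrite(f'pics/{fn}.png',p[:,:,::-1]); np.savez(f'pics/{fn}.npz',p=p,d=d,P=P)
    return p,P
E
python3 -c "
from h import *
print(manip.read_state());print(manip.pinch_z)
for n in ['scene','side','wrist']:
    p,P=snap(n,n+'0')
a=[cv2.imread(f'pics/{n}0.png') for n in ['scene','side','wrist']]
print(manip.get_calibration('wrist'))
"
```

```text
pics
{'t': 0.0, 'joints': array([ 1.17503458e+00,  2.38761449e-01, -1.42760365e-02,  1.31923849e+00,
        8.33162927e-06,  1.57082832e+00]), 'qd': array([-6.82666056e-04, -1.27162659e-03, -5.78949029e-06, -1.65313382e-03,
        1.80860304e-03, -7.82078198e-04]), 'effort': array([-2.51423917e-03, -5.38783622e+01,  3.46436548e+01,  1.84160174e-02,
       -1.40968045e-04, -6.29873668e-06]), 'tool_pos': array([202.21939797, 484.00942196, 230.67931455]), 'orientation': array([-6.17602312e-01, -3.07998179e+00,  2.27608865e-03]), 'wrist_force': array([0.07218132, 0.25745402, 0.03701181]), 'wrist_torque': array([ 0.04652585, -0.04855435, -0.03141214]), 'grip_force': 0.0, 'width': 1.0015614675992666}
-18.700000000000003
{'camera_matrix': array([[330.18989724,   0.        , 319.86464192],
       [  0.        , 330.18989724, 199.56302688],
       [  0.        ,   0.        ,   1.        ]]), 'tool_from_camera': array([[-1.17411064e-03, -9.48432485e-01, -3.16977037e-01,
         8.11293266e+01],
       [ 9.99999302e-01, -1.15490780e-03, -2.48465163e-04,
        -1.11757791e-01],
       [-1.30426820e-04, -3.16977108e-01,  9.48433180e-01,
        -1.41998599e+02],
       [ 0.00000000e+00,  0.00000000e+00,  0.00000000e+00,
         1.00000000e+00]])}
```

View pics/scene0.png

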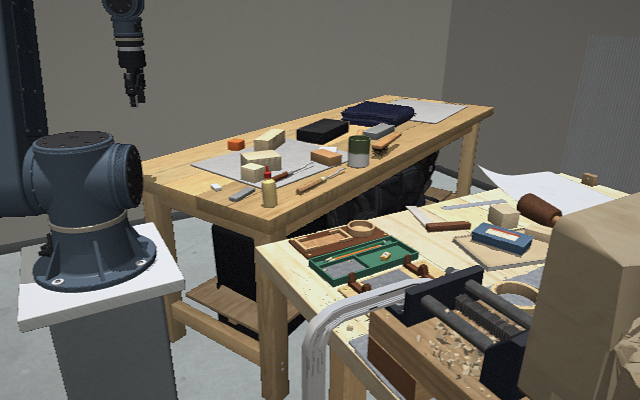

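View pics/wrist0.png

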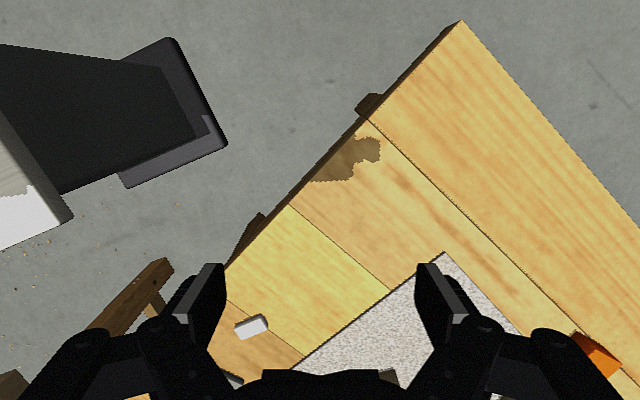

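View pics/side0.png

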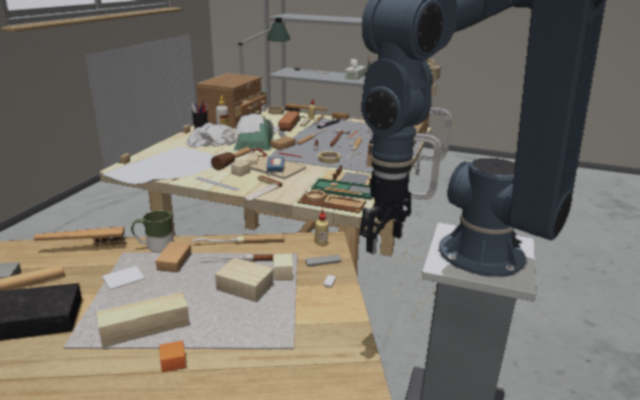

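The scene view shows the left table with eraser (216,187), stone (242,194), bottle (269,190), gouge (320,182), veiner (290,174) and lime block (254,172). The bench has the sharpening board (340,237), pencil tray (365,262) and tool rest (390,280). Next I'll rectify both views into a top-down map.

```bash
cat > a.py <<'E'
from h import *
Z={n:np.load(f'pics/{n}0.npz') for n in ['scene','side','wrist']}
for n,pts in dict(scene=[(216,187),(242,194),(269,205),(340,178),(320,185),(302,190),(292,173),(280,177),(308,166),(254,172),(340,237),(365,228),(295,240),(365,262),(390,282),(350,287),(415,268)],side=[(330,281),(323,261),(321,235),(280,239),(240,240),(283,266),(263,257)]).items():
    for u,v in pts: print(n,u,v,np.round(Z[n]['P'][v,u]))
def ortho(x0,x1,y0,y1,s,names):
    H,W=int((x1-x0)/s),int((y1-y0)/s); im=np.zeros((H,W,3),np.uint8); zb=np.full((H,W),-1e9)
    for n in names:
        # upsample by drawing each pixel as a 2x2 block, sorted by z
        P=Z[n]['P'].reshape(-1,3);c=Z[n]['p'].reshape(-1,3)
        k=np.isfinite(P[:,0])&(P[:,2]>-15)&(P[:,2]<150);P=P[k];c=c[k];o=np.argsort(P[:,2]);P=P[o];c=c[o]
        i=((x1-P[:,0])/s).astype(int);j=((y1-P[:,1])/s).astype(int)
        for a in (0,1):
            for b in (0,1):
                ii,jj=i+a,j+b;k=(ii>=0)&(ii<H)&(jj>=0)&(jj<W)
                im[ii[k],jj[k]]=c[k][:,::-1]
    return im
A=ortho(100,700,200,1000,2,['side'])
B=ortho(100,700,200,1000,2,['scene'])
cv2.imwrite('pics/tbl.png',np.vstack([A,B]))
C=ortho(200,800,-500,300,2,['scene']);D=ortho(200,800,-500,300,2,['side'])
cv2.imwrite('pics/bench.png',np.vstack([C,D]))
E
python3 a.py
```

```text
scene 216 187 [371. 298.   8.]
scene 242 194 [418. 201.   9.]
scene 269 205 [456.  90.   8.]
scene 340 178 [769. 214.  -3.]
scene 320 185 [677. 188.  -3.]
scene 302 190 [587. 140.  12.]
scene 292 173 [631. 295.  12.]
scene 280 177 [576. 272.  15.]
scene 308 166 [725. 356.   5.]
scene 254 172 [493. 287.  40.]
scene 340 237 [ 526. -173.    7.]
scene 365 228 [ 605. -164.    9.]
scene 295 240 [ 416. -149.   14.]
scene 365 262 [ 512. -299.    4.]
scene 390 282 [ 507. -394.    7.]
scene 350 287 [ 426. -369.    6.]
scene 415 268 [ 576. -387.   17.]
side 330 281 [368. 318.   7.]
side 323 261 [416. 236.  10.]
side 321 235 [458. 134.  33.]
side 280 239 [577. 168.  12.]
side 240 240 [686. 216.  11.]
side 283 266 [486. 357.  49.]
side 263 257 [575. 291.  19.]
```

View pics/tbl.png

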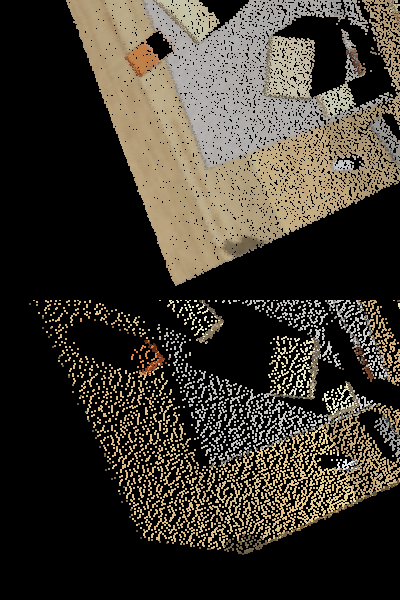

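View pics/bench.png

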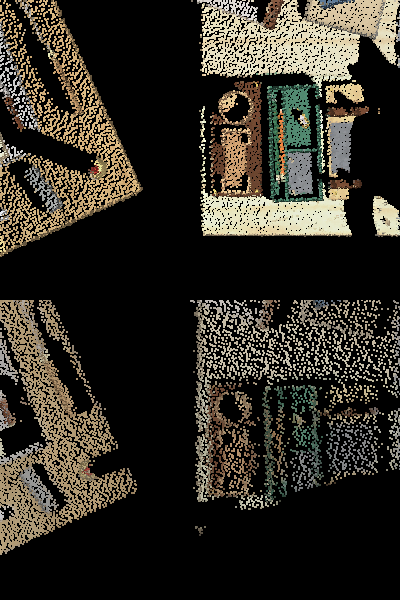

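Both maps agree. The three boards lie roughly along x on the bench: sharpening board around y −174, tray −289, rest −409. The gouge points at about 30° near (630,170). I'll go above the table for one close look.

```bash
python3 -m pendant '[[0.6,-0.56,0.15,0,0,0.0925],[0.6,-0.56,0.15,0,0,0.0925],[0.6,-0.56,0.15,0,0,0.0925],[0.6,-0.56,0.15,0,0,0.0925],[0.6,-0.56,0.15,0,0,0.0925],[0.6,-0.56,0.15,0,0,0.0925],[0.6,-0.56,0.15,0,0,0.0925],[0.6,-0.56,0.15,0,0,0.0925],[0.6,-0.56,0.15,0,0,0.0925],[0.6,-0.56,0.15,0,0,0.0925]]' 1 40
python3 -c "
from h import *
s=manip.read_state();print(s['joints'])
snap('wrist','w1')"
```

```text
t: 1.4
tool_pos: [503.2, 203.3, 306.3]
orientation: [0.826, -3.031, 0.0]
wrist_force: [1.2, 0.3, -0.1]
width: 0.998
grip_force: 0.0
[ 3.83952769e-01  2.57647859e-01  2.03024723e-01  1.51643402e+00
 -4.52906095e-05 -1.48212945e-01]
```

View pics/w1.png

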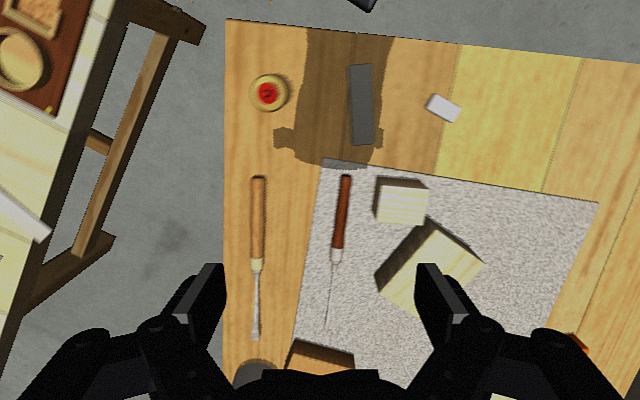

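The view shows the gouge handle (258,176)–(256,270) with its tip at (256,338), and the veiner handle (346,176)–(336,260) with its tip at (325,330). The lime block's top is around (402,200), the bottle at (268,92), the stone at (360,104) and the eraser at (443,108). Next I'll measure all of these.

```bash
cat > b.py <<'E'
from h import *
z=np.load('pics/w1.npz');P=z['P'];p=z['p']
print('table z',np.nanmedian(P[130:170,225:250,2]),'felt z',np.nanmedian(P[250:300,365:375,2]))
def line(name,u0,u1,v0,v1,zmin,zmax=60):
    Q=P[v0:v1,u0:u1].reshape(-1,3);Q=Q[(Q[:,2]>zmin)&(Q[:,2]<zmax)]
    c,(w,h),a=cv2.minAreaRect(Q[:,:2].astype(np.float32))
    m=Q[:,:2].mean(0);_,_,V=np.linalg.svd(Q[:,:2]-m,full_matrices=False);d=V[0]*np.sign(V[0,0])
    t=(Q[:,:2]-m)@d;o=(Q[:,:2]-m)@V[1]
    print(name,len(Q),'rect c',np.round(c,1),'wh',np.round((w,h),1),'mean',np.round(m,1),'ang',round(float(np.degrees(np.arctan2(d[1],d[0]))),1),'ends',np.round(m+d*t.min()),np.round(m+d*t.max()),'zmed/max',np.round(np.median(Q[:,2]),1),np.round(Q[:,2].max(),1))
line('gouge handle',240,275,160,255,8)
line('gouge all',240,275,160,350,5)
line('veiner handle',322,358,168,245,13)
line('stone',335,385,50,155,6)
line('eraser',415,470,85,130,6)
line('lime top',365,440,165,235,40)
line('bottle body',235,300,60,130,75,92)
line('bottle top',235,300,60,130,105,130)
for u,v in [(256,338),(325,328),(346,177),(258,177)]: print(u,v,np.round(P[v,u],1))
E
python3 b.py
```

```text
table z -0.6157910077393183 felt z 5.709240635775075
gouge handle 1145 rect c [625.  172.5] wh [117.8  20.3] mean [621.  171.6] ang 26.2 ends [572. 147.] [677. 199.] zmed/max 18.1 21.9
gouge all 1743 rect c [694.9 206.9] wh [273.7  20.3] mean [660.2 190.4] ang 25.7 ends [572. 148.] [818. 266.] zmed/max 16.9 21.9
veiner handle 876 rect c [556.9 270.5] wh [105.8  17.7] mean [553.7 268.3] ang 23.9 ends [509. 248.] [606. 291.] zmed/max 22.2 26.6
stone 1901 rect c [422.4 218.8] wh [99.8 30.2] mean [420.8 217.3] ang 35.1 ends [382. 190.] [463. 247.] zmed/max 11.2 13.8
eraser 585 rect c [371.8 311.6] wh [21.9 41.8] mean [372.1 310.7] ang -87.2 ends [371. 332.] [373. 291.] zmed/max 11.1 13.3
lime top 2030 rect c [502.9 338.4] wh [66.5 85.2] mean [499.9 325.8] ang -87.1 ends [497. 386.] [502. 287.] zmed/max 50.7 57.5
bottle body 156 rect c [464.2 115.6] wh [27.9 26.7] mean [463.9 116.3] ang 47.5 ends [455. 106.] [474. 127.] zmed/max 75.9 91.9
bottle top 45 rect c [461.3 120. ] wh [6.6 5.6] mean [460.8 120. ] ang 32.6 ends [458. 118.] [464. 122.] zmed/max 115.9 117.5
256 338 [816.4 266.3  10.8]
325 328 [735.9 348.7  20.4]
346 177 [511.  247.6  22.8]
258 177 [572.6 146.6  15.4]
```

Sizes match the given ones: gouge 274 × 20 at 25.7°, veiner handle 106 at 24°, stone 100 × 30, eraser 42 × 22. Now picking the gouge.

```bash
python3 -m pendant '[[0.43,-0.045,-0.66,0,0,-0.0117],[0.43,-0.045,-0.66,0,0,-0.0117],[0.43,-0.045,-0.66,0,0,-0.0117],[0.43,-0.045,-0.66,0,0,-0.0117],[0.43,-0.045,-0.66,0,0,-0.0117],[0.43,-0.045,-0.66,0,0,-0.0117],[0.43,-0.045,-0.66,0,0,-0.0117],[0,0,-0.4,0,0,0],[0,0,-0.4,0,0,0],[0,0,-0.3,0,0,0]]' 0.2 40
python3 -m pendant '[[0,0,-0.15,0,0,0],[0,0,-0.15,0,0,0],[0,0,0,0,0,0],[0,0,0,0,0,0],[0,0,0,0,0,0],[0,0,0,0,0,0],[0,0,0,0,0,0],[0,0,0,0,0,0],[0,0,0,0,0,0],[0,0,0,0,0,0]]' 0.2
```

```text
t: 2.7
tool_pos: [652.4, 188.5, 18.9]
orientation: [0.696, -3.062, 0.0]
wrist_force: [-0.5, -0.2, -0.0]
width: 0.601
grip_force: 0.0
t: 3.95
tool_pos: [652.9, 188.6, 5.3]
orientation: [0.697, -3.063, 0.0]
wrist_force: [-0.7, 0.2, 0.2]
width: 0.599
grip_force: 0.0
```

```bash
python3 -m pendant '[[0,0,-0.04,0,0,0],[0,0,0,0,0,0],[0,0,0,0,0,0],[0,0,0,0,0,0],[0,0,0,0,0,0],[0,0,0,0,0,0],[0,0,0,0,0,0],[0,0,0,0,0,0],[0,0,0.1,0,0,0],[0,0,0.3,0,0,0]]' -1 50
python3 -m pendant '[[0,0,0.6,0,0,0],[-0.2,-0.6,0.8,0,0,0],[-0.2,-0.8,0.8,0,0,-0.05],[-0.2,-1,0.8,0,0,-0.05],[-0.2,-1,0.3,0,0,-0.05],[-0.2,-1,0,0,0,-0.05],[-0.2,-1,0,0,0,-0.05],[-0.2,-1,0,0,0,-0.05],[-0.2,-1,0,0,0,-0.05],[-0.2,-1,0,0,0,-0.05]]'
python3 -c "
from h import *
s=manip.read_state();print(s['joints'],s['wrist_torque'])
snap('wrist','w2')"
```

```text
t: 5.2
tool_pos: [652.4, 188.5, 23.3]
orientation: [0.696, -3.062, 0.0]
wrist_force: [0.7, 0.6, -1.6]
width: 0.215
grip_force: 48.9
t: 6.45
tool_pos: [562.9, -231.3, 188.3]
orientation: [-0.072, 3.139, -0.001]
wrist_force: [0.5, -0.8, -1.2]
width: 0.213
grip_force: 49.0
[-3.89789366e-01  3.96258520e-01  1.06579942e-01  1.27936849e+00
 -6.98542787e-05 -4.35445985e-01] [-0.04514829 -0.03630991 -0.03293889]
```

View pics/w2.png

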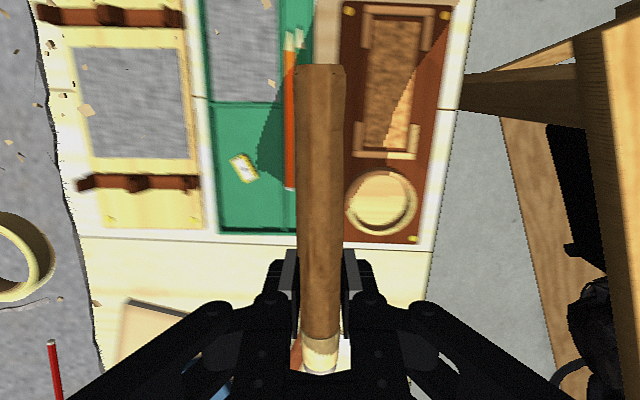

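Gouge held straight. The image shows the rest on the left (rails at rows 15 and 183), the tray in the middle and the sharpening board on the right. Now measuring the homes.

```bash
cat > c.py <<'E'
from h import *
z=np.load('pics/w2.npz');P=z['P'];p=z['p'].astype(int)
def rect(name,u0,u1,v0,v1,m):
    mm=np.zeros(m.shape,bool);mm[v0:v1,u0:u1]=m[v0:v1,u0:u1];mm=cv2.morphologyEx(mm.astype(np.uint8),cv2.MORPH_OPEN,np.ones((3,3)))>0
    Q=P[mm];Q=Q[np.isfinite(Q[:,0])]
    print(name,len(Q),[np.round(t,1) for t in cv2.minAreaRect(Q[:,:2].astype(np.float32))],'x',np.round(np.percentile(Q[:,0],[1,99])),'y',np.round(np.percentile(Q[:,1],[1,99])),'z',np.round(np.percentile(Q[:,2],[5,50,98]),1));return mm
Z=P[...,2]
r=rect('rail far',50,215,160,205,Z>14)
r2=rect('rail near',20,200,0,40,Z>14)
for nm,m,x0 in (('far',r,0),('near',r2,0)):
    Q=P[m];
    for y in range(-470,-345,5):
        k=abs(Q[:,1]-y)<2.5
        if k.any(): print(nm,y,k.sum(),'ztop',round(np.percentile(Q[k,2],95),1))
b=rect('restboard',60,230,40,240,(Z>5)&(Z<11)&(P[...,1]<-345))
g=(p[...,1]>p[...,0]+20)&(p[...,1]>60)
rect('tray',180,320,0,260,g)
d=(p[...,0]<150)&(p[...,0]>p[...,2]+20)&(Z>-5)&(Z<15)
rect('sharp',335,470,0,260,d)
# cup & cradle rims
rect('cup',335,425,160,245,(Z>18)&(Z<32))
rect('cradle',345,440,0,165,(Z>13)&(Z<22)&(p[...,0]>120))
Q=P.reshape(-1,3);k=(Q[:,2]>40)&(Q[:,1]<-300)&(Q[:,2]<600);print('tall',k.sum(),Q[k].min(0) if k.any() else '')
S=np.load('pics/scene0.npz')['P'].reshape(-1,3);
for y in range(-700,-400,40):
    k=(S[:,1]>y)&(S[:,1]<y+40)&(S[:,2]>50)&(S[:,0]>200)&(S[:,0]<800)
    if k.any(): print('tall y',y,'x',np.round(np.percentile(S[k,0],[0,50,100])),'z',np.round(np.percentile(S[k,2],[50,99])))
# gouge handle in hand
H=P[70:255,290:350].reshape(-1,3);H=H[H[:,2]>120]
m=H[:,:2].mean(0);V=np.linalg.svd(H[:,:2]-m)[2][0] if len(H)<20000 else 0
t=(H[:,:2]-m)@V;f=np.polyfit(H[:,0],H[:,2],1);print('handle',m,'ang',np.degrees(np.arctan2(V[1],V[0])),'xr',H[:,0].min(),H[:,0].max(),'z',H[:,2].max(),np.median(H[:,2]),'slope',f[0])
s=manip.read_state();print(s['tool_pos'],s['orientation'])
E
python3 c.py
```

```text
rail far 1855 [array([ 577.6, -405.4]), array([ 14.4, 110.3]), np.float64(1.7)] x [570. 585.] y [-457. -351.] z [16.  18.2 35.4]
rail near 2844 [array([ 433. , -409.9]), array([ 14.2, 110.4]), np.float64(1.7)] x [425. 441.] y [-461. -356.] z [16.1 18.4 35.5]
far -460 9 ztop 34.4
far -455 127 ztop 35.7
far -450 196 ztop 30.8
far -445 86 ztop 20.3
far -440 73 ztop 18.6
far -435 68 ztop 18.2
far -430 76 ztop 18.4
far -425 68 ztop 18.3
far -420 43 ztop 18.5
far -415 13 ztop 22.4
far -410 65 ztop 35.6
far -405 96 ztop 35.9
far -400 163 ztop 35.0
far -395 137 ztop 26.5
far -390 71 ztop 18.5
far -385 70 ztop 18.7
far -380 74 ztop 18.3
far -375 70 ztop 18.4
far -370 72 ztop 18.4
far -365 38 ztop 18.7
far -360 34 ztop 30.9
far -355 163 ztop 35.3
far -350 43 ztop 19.0
near -465 14 ztop 33.9
near -460 159 ztop 35.8
near -455 319 ztop 32.7
near -450 157 ztop 22.3
near -445 115 ztop 18.5
near -440 114 ztop 18.5
near -435 114 ztop 18.5
near -430 110 ztop 18.4
near -425 67 ztop 18.6
near -420 9 ztop 23.0
near -415 59 ztop 35.3
near -410 150 ztop 35.9
near -405 229 ztop 35.5
near -400 240 ztop 28.9

[... 583 characters left out ...]
   7.5 11.3]
cup 1207 [array([ 585.5, -168.9]), array([67.5, 67.1]), np.float64(70.9)] x [552. 618.] y [-202. -137.] z [19.5 24.9 26.6]
cradle 1637 [array([ 477.9, -169.7]), array([129.7,  57.8]), np.float64(0.6)] x [413. 542.] y [-198. -141.] z [14.5 16.2 17.8]
tall 0 
tall y -700 x [333. 376. 497.] z [108. 151.]
tall y -660 x [334. 376. 497.] z [104. 160.]
tall y -620 x [204. 335. 496.] z [137. 161.]
tall y -580 x [222. 336. 477.] z [ 88. 148.]
handle [ 509.55908715 -234.27002543] ang 2.5794519968104757 xr 474.59771304645255 553.5384143045252 z 207.04383910120094 203.6020530533293 slope -0.0020011769371290214
[ 561.68410487 -236.68909394  188.18964131] [-0.0624501   3.13998386 -0.00581671]
```

The rest is turned 1.8°, with its rails 145 mm apart as given. Its origin is (403,−411). The right-bay TCP target is (477.5,−435.5).

```bash
python3 -m pendant '[[-0.28,-0.66,-0.3,0,0,-0.01],[-0.28,-0.66,-0.3,0,0,0],[-0.28,-0.66,-0.3,0,0,0],[-0.28,-0.66,-0.4,0,0,0],[-0.28,-0.66,-0.5,0,0,0],[-0.28,-0.66,-0.5,0,0,0],[0,0,-0.3,0,0,0],[0,0,0,0,0,0],[0,0,0,0,0,0],[0,0,0,0,0,0]]'
python3 -c "
from h import *
s=manip.read_state();print(s['tool_pos'],s['orientation'])
p,P=snap('wrist','w3')
H=P[100:230,290:350].reshape(-1,3);H=H[H[:,2]>45];m=H[:,:2].mean(0)
f=np.polyfit(H[:,0],H[:,1],1);print(m,np.degrees(np.arctan(f[0])))
"
```

```text
t: 7.75
tool_pos: [480.2, -427.3, 58.1]
orientation: [-0.06, 3.14, -0.002]
wrist_force: [0.4, -0.4, -0.7]
width: 0.215
grip_force: 49.2
[ 480.23653579 -427.29539917   58.10809774] [-6.03384802e-02  3.13965364e+00 -2.00199995e-03]
[ 427.54388548 -429.82964827] 1.9720593742375914
```

View pics/w3.png

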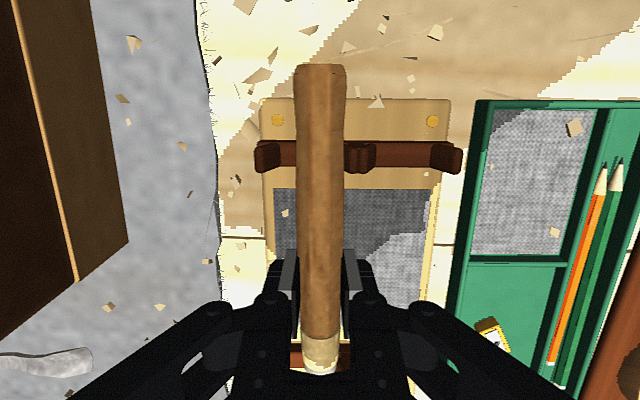

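The handle is straight over the right bay (notch at about (320,155)), a few mm left of centre. Correcting and lowering.

```bash
python3 -m pendant '[[-0.054,-0.155,0,0,0,0],[0,0,-0.1,0,0,0],[0,0,-0.15,0,0,0],[0,0,-0.15,0,0,0],[0,0,-0.13,0,0,0],[0,0,-0.1,0,0,0],[0,0,-0.06,0,0,0],[0,0,-0.03,0,0,0],[0,0,0,0,0,0],[0,0,0,0,0,0]]'
python3 -m pendant '[[0,0,-0.02,0,0,0],[0,0,-0.02,0,0,0],[0,0,-0.02,0,0,0],[0,0,0,0,0,0],[0,0,0,0,0,0],[0,0,0,0,0,0],[0,0,0,0,0,0],[0,0,0,0,0,0],[0,0,0,0,0,0],[0,0,0,0,0,0]]'
```

```text
t: 9.05
tool_pos: [476.6, -435.4, 21.1]
orientation: [-0.059, 3.141, -0.001]
wrist_force: [0.2, 0.0, 0.5]
width: 0.215
grip_force: 49.3
t: 10.3
tool_pos: [477.1, -435.6, 19.2]
orientation: [-0.059, 3.14, -0.002]
wrist_force: [-0.4, 2.4, 11.4]
width: 0.211
grip_force: 50.6
```

Seated (11 N contact). Releasing, lifting, and heading to the veiner.

```bash
python3 -m pendant '[[0,0,0.02,0,0,0],[0,0,0,0,0,0],[0,0,0,0,0,0],[0,0,0,0,0,0],[0,0,0,0,0,0],[0,0,0.2,0,0,0],[0,0,0.6,0,0,0],[0,0,0.8,0,0,0],[0,0.5,0.9,0,0,0],[0,0.8,0.8,0,0,0]]' 0.1
python3 -c "
from h import *
p,P=snap('wrist','w4')"
python3 -m pendant '[[0.1,1,0,0,0,0.03],[0.1,1,0,0,0,0.03],[0.1,1,0,0,0,0.03],[0.1,1,0,0,0,0.03],[0.1,1,0,0,0,0.03],[0.1,1,0,0,0,0.03],[0.1,1,0,0,0,0.03],[0.1,1,0,0,0,0.03],[0.1,1,0,0,0,0.03],[0.1,1,0,0,0,0.03]]' -0.05
python3 -m pendant '[[0.38,1,0,0,0,0.04],[0.38,1,0,0,0,0.04],[0.38,1,0,0,0,0],[0,0,0,0,0,0],[0,0,0,0,0,0],[0,0,0,0,0,0],[0,0,0,0,0,0],[0,0,0,0,0,0],[0,0,0,0,0,0],[0,0,0,0,0,0]]'
python3 -c "
from h import *
p,P=snap('wrist','w5')
a=cv2.imread('pics/w4.png');b=cv2.imread('pics/w5.png')
cv2.imwrite('pics/v45.png',cv2.resize(np.hstack([a,b]),(800,250),interpolation=cv2.INTER_AREA))
s=manip.read_state();print(s['tool_pos'],s['orientation'])"
```

```text
t: 11.55
tool_pos: [476.6, -370.5, 186.1]
orientation: [-0.056, 3.14, -0.002]
wrist_force: [0.5, -0.3, 0.4]
width: 0.547
grip_force: 0.0
t: 12.85
tool_pos: [526.7, 131.4, 184.7]
orientation: [-0.529, 3.095, -0.0]
wrist_force: [0.7, 0.8, 0.3]
width: 0.477
grip_force: 0.0
t: 14.1
tool_pos: [583.5, 279.5, 183.9]
orientation: [-0.651, 3.073, -0.0]
wrist_force: [0.0, 1.2, 1.0]
width: 0.474
grip_force: 0.0
[583.56161304 279.57922828 183.84610895] [-6.50681432e-01  3.07345717e+00 -2.34856014e-04]
```

View pics/v45.png

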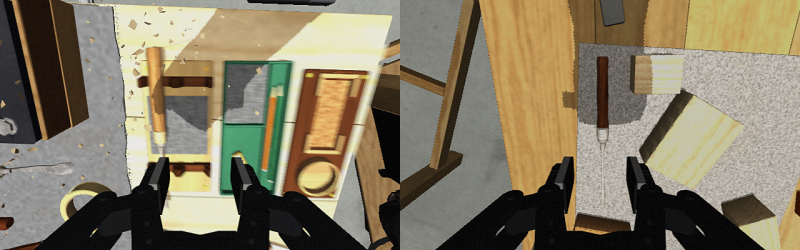

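The gouge lies in the right bay (left half). In the right half the veiner handle is at (602,90) with the lime block to its right, about 25 px clear. Refining both.

```bash
python3 -c "
from h import *
P=np.load('pics/w5.npz')['P']
# full-res coords = (x-400)*1.6, y*1.6
H=P[90:200,305:345].reshape(-1,3);H=H[(H[:,2]>15)&(H[:,2]<35)]
c=cv2.minAreaRect(H[:,:2].astype(np.float32));m=H[:,:2].mean(0);V=np.linalg.svd(H[:,:2]-m,full_matrices=False)[2][0];V*=np.sign(V[0])
print(c,m,np.degrees(np.arctan2(V[1],V[0])),np.percentile(H[:,2],[50,98]))
n=np.array([-V[1],V[0]])
L=P[80:160,355:460].reshape(-1,3);L=L[(L[:,2]>20)&(L[:,2]<60)]
d=(L[:,:2]-m)@n;t=(L[:,:2]-m)@V;print('lime perp',np.percentile(d,[0.5,99]),'along',np.percentile(t,[1,99]),'z',np.percentile(L[:,2],[50,99]))
G=np.array([583.5,279.5])-m;print('tcp along,perp',G@V,G@n)
"
```

```text
((554.9237670898438, 270.019287109375), (101.26811981201172, 18.588462829589844), 24.125442504882812) [553.06148291 269.16719998] 24.13892979179647 [22.24975058 24.90958745]
lime perp [ 41.34974574 117.12017865] along [-49.7710598    8.29537915] z [50.61005206 52.27994733]
tcp along,perp 32.00247209642153 -3.0185855617855903
```

```bash
python3 -m pendant '[[-0.024,0.054,-0.5,0,0,0],[0,0,-0.7,0,0,0],[0,0,-0.7,0,0,0],[0,0,-0.6,0,0,0],[0,0,-0.4,0,0,0],[0,0,-0.3,0,0,0],[0,0,-0.2,0,0,0],[0,0,-0.08,0,0,0],[0,0,0,0,0,0],[0,0,0,0,0,0]]'
python3 -m pendant '[[0,0,0,0,0,0],[0,0,0,0,0,0],[0,0,0,0,0,0],[0,0,0,0,0,0],[0,0,0,0,0,0],[0,0,0,0,0,0],[0,0,0,0,0,0],[0,0,0.05,0,0,0],[0,0,0.15,0,0,0],[0,0,0.3,0,0,0]]' -1 50
```

```text
t: 15.4
tool_pos: [582.8, 282.5, 10.5]
orientation: [-0.65, 3.072, 0.0]
wrist_force: [-0.3, 0.0, 0.8]
width: 0.473
grip_force: 0.0
t: 16.65
tool_pos: [581.9, 282.2, 35.0]
orientation: [0.651, -3.072, 0.001]
wrist_force: [-0.7, 0.5, -0.3]
width: 0.197
grip_force: 49.9
```

```bash
python3 -m pendant '[[0,0,0.7,0,0,0],[0,0,0.9,0,0,0],[0,-0.5,0.8,0,0,0],[-0.15,-0.9,0.4,0,0,-0.03],[-0.15,-0.95,0,0,0,-0.03],[-0.15,-0.95,0,0,0,-0.03],[-0.15,-0.95,0,0,0,-0.03],[-0.15,-0.95,0,0,0,-0.03],[-0.15,-0.95,0,0,0,-0.03],[-0.15,-0.95,0,0,0,-0.03]]'
python3 -m pendant '[[-0.15,-0.95,0,0,0,-0.03],[-0.15,-0.95,0,0,0,-0.03],[-0.15,-0.95,0,0,0,-0.03],[-0.15,-0.95,0,0,0,-0.03],[-0.15,-0.95,-0.1,0,0,-0.03],[-0.15,-0.95,-0.2,0,0,-0.026],[-0.16,-0.48,-0.6,0,0,-0.02],[0,0,-0.7,0,0,0],[0,0,-0.4,0,0,0],[0,0,0,0,0,0]]'
python3 -m pendant '[[0,0,0,0,0,0],[0,0,0,0,0,0],[0,0,0,0,0,0],[0,0,0,0,0,0],[0,0,0,0,0,0],[0,0,0,0,0,0],[0,0,0,0,0,0],[0,0,0,0,0,0],[0,0,0,0,0,0],[0,0,0,0,0,0]]'
python3 -c "
from h import *
s=manip.read_state();print(s['tool_pos'],s['orientation'])
p,P=snap('wrist','w6')
a=P[60:300,290:350].reshape(-1,3);H=a[a[:,2]>s['tool_pos'][2]+0]
f=np.polyfit(H[:,0],H[:,1],1);print(H.min(0),H.max(0),np.polyval(f,[430,478]),np.degrees(np.arctan(f[0])))
"
```

```text
t: 17.9
tool_pos: [529.6, -74.1, 176.1]
orientation: [-0.324, 3.123, -0.001]
wrist_force: [0.7, -0.9, -1.1]
width: 0.201
grip_force: 49.9
t: 19.15
tool_pos: [476.1, -381.2, 74.3]
orientation: [0.017, -3.14, -0.002]
wrist_force: [0.0, 0.8, -1.3]
width: 0.2
grip_force: 49.9
t: 20.4
tool_pos: [476.9, -381.6, 74.9]
orientation: [-0.018, 3.142, -0.0]
wrist_force: [-0.4, 0.4, -0.3]
width: 0.196
grip_force: 49.9
[ 476.85140997 -381.64469403   74.8595133 ] [-1.76893638e-02  3.14153421e+00 -1.59196039e-04]
[ 396.25145903 -395.933549     75.84063106] [ 489.61162456 -368.48899707  112.70256718] [-382.68878352 -382.13495095] 0.6610595962024647
```

View pics/w6.png

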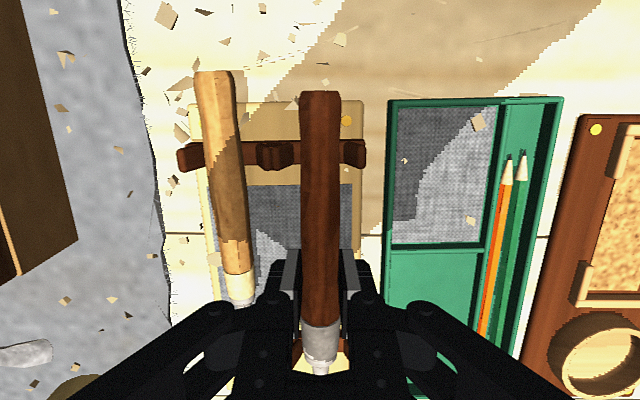

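Veiner held over the left bay, gouge resting in its bay beside it. Adding the last 0.02 rad turn and lowering.

```bash
python3 -m pendant '[[0,0,-0.2,0,0,0.02],[0,0,-0.25,0,0,0],[0,0,-0.2,0,0,0],[0,0,-0.15,0,0,0],[0,0,-0.1,0,0,0],[0,0,-0.1,0,0,0],[0,0,-0.06,0,0,0],[0,0,-0.02,0,0,0],[0,0,-0.02,0,0,0],[0,0,0,0,0,0]]'
python3 -m pendant '[[0,0,-0.02,0,0,0],[0,0,0,0,0,0],[0,0,0,0,0,0],[0,0,0,0,0,0],[0,0,0,0,0,0],[0,0,0,0,0,0],[0,0,0,0,0,0],[0,0,0,0,0,0],[0,0,0,0,0,0],[0,0,0,0,0,0]]'
```

```text
t: 21.7
tool_pos: [477.2, -381.8, 20.8]
orientation: [-0.049, 3.14, -0.001]
wrist_force: [-0.8, 1.4, 7.7]
width: 0.2
grip_force: 50.9
t: 22.95
tool_pos: [477.4, -381.9, 20.1]
orientation: [-0.049, 3.14, -0.002]
wrist_force: [-1.0, 2.0, 9.3]
width: 0.201
grip_force: 51.2
```

```bash
python3 -m pendant '[[0,0,0.02,0,0,0],[0,0,0,0,0,0],[0,0,0,0,0,0],[0,0,0,0,0,0],[0,0,0,0,0,0],[0,0,0.2,0,0,0],[0,0,0.6,0,0,0],[0,0,0.8,0,0,0],[0,0.3,0.9,0,0,0],[-0.1,0.7,0.8,0,0,0]]' -0.1
python3 -c "
from h import *
p,P=snap('wrist','w7')"
python3 -m pendant '[[-0.1,1,0,0,0,0.045],[-0.1,1,0,0,0,0.045],[-0.1,1,0,0,0,0.045],[-0.1,1,0,0,0,0.045],[-0.1,1,0,0,0,0.045],[-0.1,1,0,0,0,0.045],[-0.1,1,0,0,0,0.045],[-0.1,1,0,0,0,0.045],[-0.1,1,0,0,0,0.045],[-0.1,1,0,0,0,0.045]]' 0.3
python3 -m pendant '[[0,1,-0.2,0,0,0.05],[0,0,-0.4,0,0,0.05],[0,0,-0.6,0,0,0.031],[0,0,-0.6,0,0,0],[0,0,-0.5,0,0,0],[0,0,0,0,0,0],[0,0,0,0,0,0],[0,0,0,0,0,0],[0,0,0,0,0,0],[0,0,0,0,0,0]]'
python3 -c "
from h import *
p,P=snap('wrist','w8')
a=cv2.imread('pics/w7.png');b=cv2.imread('pics/w8.png')
cv2.imwrite('pics/v78.png',cv2.resize(np.hstack([a,b]),(800,250),interpolation=cv2.INTER_AREA))
s=manip.read_state();print(s['tool_pos'],s['orientation'])"
```

```text
t: 24.2
tool_pos: [472.1, -332.1, 187.1]
orientation: [-0.047, 3.14, -0.002]
wrist_force: [0.3, -0.6, -0.1]
width: 0.452
grip_force: 0.0
t: 25.5
tool_pos: [421.6, 170.0, 185.6]
orientation: [-0.751, 3.049, 0.0]
wrist_force: [1.6, 0.5, 0.1]
width: 0.648
grip_force: 0.0
t: 26.75
tool_pos: [422.1, 218.4, 70.3]
orientation: [-0.947, 2.995, 0.0]
wrist_force: [0.3, 0.3, 0.0]
width: 0.654
grip_force: 0.0
[421.95774531 218.38966059  70.10683281] [-9.46727644e-01  2.99509185e+00 -7.72947090e-05]
```

View pics/v78.png

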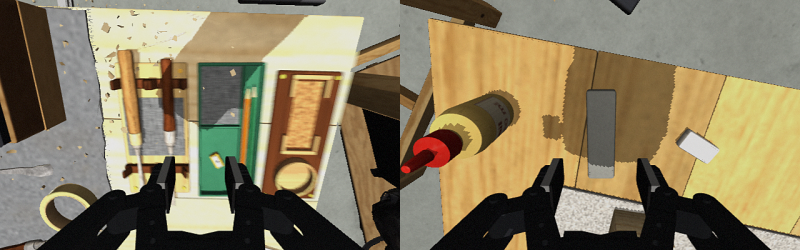

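Both tools are in their bays, and the stone is centred between the fingers (right half, column ≈ 601). Picking it.

```bash
python3 -m pendant '[[0,0,-0.4,0,0,0],[0,0,-0.4,0,0,0],[0,0,-0.3,0,0,0],[0,0,-0.15,0,0,0],[0,0,-0.08,0,0,0],[0,0,-0.04,0,0,0],[0,0,0,0,0,0],[0,0,0,0,0,0],[0,0,0,0,0,0],[0,0,0,0,0,0]]' -0.1
python3 -m pendant '[[0,0,0,0,0,0],[0,0,0,0,0,0],[0,0,0,0,0,0],[0,0,0,0,0,0],[0,0,0,0,0,0],[0,0,0,0,0,0],[0,0,0,0,0,0],[0,0,0.05,0,0,0],[0,0,0.15,0,0,0],[0,0,0.3,0,0,0]]' -1 50
```

```text
t: 28.05
tool_pos: [421.9, 218.4, 1.5]
orientation: [-0.947, 2.995, -0.0]
wrist_force: [0.6, 0.4, -0.0]
width: 0.452
grip_force: 0.0
t: 29.3
tool_pos: [421.5, 218.1, 26.5]
orientation: [0.947, -2.995, 0.0]
wrist_force: [-0.6, -0.1, -1.4]
width: 0.339
grip_force: 49.5
```

```bash
python3 -m pendant '[[0,0,0.7,0,0,0],[0,0,0.9,0,0,0],[0,0,0.9,0,0,-0.05],[0.1,-0.7,0.3,0,0,-0.07],[0.15,-1,0,0,0,-0.07],[0.15,-1,0,0,0,-0.07],[0.15,-1,0,0,0,-0.07],[0.15,-1,0,0,0,-0.07],[0.15,-1,0,0,0,-0.07],[0.15,-1,0,0,0,-0.07]]'
python3 -m pendant '[[0.12,-0.8,0,0,0,-0.064],[0,-0.26,-0.3,0,0,0],[0,0,-0.6,0,0,0],[0,0,-0.5,0,0,0],[0,0,0,0,0,0],[0,0,0,0,0,0],[0,0,0,0,0,0],[0,0,0,0,0,0],[0,0,0,0,0,0],[0,0,0,0,0,0]]'
python3 -c "
from h import *
s=manip.read_state();print(s['tool_pos'],s['orientation'])
p,P=snap('wrist','w9')
Z=P[...,2];p=p.astype(int)
for nm,m in (('cradle',(Z>13)&(Z<20)&(P[...,0]<550)),):
    m&=(p[...,0]>110)&(abs(P[...,1]+170)<45)&(P[...,0]>400)
    m=cv2.morphologyEx(m.astype(np.uint8),cv2.MORPH_OPEN,np.ones((3,3)))>0
    Q=P[m];print(nm,len(Q),Q[:,0].min(),Q[:,0].max(),np.percentile(Q[:,1],[.5,99.5]),cv2.minAreaRect(Q[:,:2].astype(np.float32)))
S=P[Z>60]; S=S[(S[:,2]<115)&(abs(S[:,1]-s['tool_pos'][1])<25)];S=S[S[:,0]<s['tool_pos'][0]-14]
print('stone near part',S.min(0),S.max(0),S.mean(0))
"
```

```text
t: 30.55
tool_pos: [471.8, -118.4, 166.9]
orientation: [-0.11, 3.139, -0.0]
wrist_force: [0.2, 0.1, -0.5]
width: 0.333
grip_force: 49.5
t: 31.8
tool_pos: [477.9, -169.7, 96.5]
orientation: [-0.013, 3.141, -0.0]
wrist_force: [0.7, 0.3, -0.4]
width: 0.332
grip_force: 49.6
[ 477.88256995 -169.67811453   96.49733991] [-1.29777606e-02  3.14138771e+00 -2.83293449e-04]
cradle 1515 413.1653894997374 446.4469076943818 [-197.92643632 -140.61066152] ((429.7801208496094, -169.23907470703125), (32.995643615722656, 57.66056823730469), 0.3754311800003052)
stone near part [ 428.30758003 -185.40715196   96.73595536] [ 463.88239683 -155.25072046  108.23486541] [ 444.76096784 -170.38028942  105.70436447]
```

View pics/w9.png

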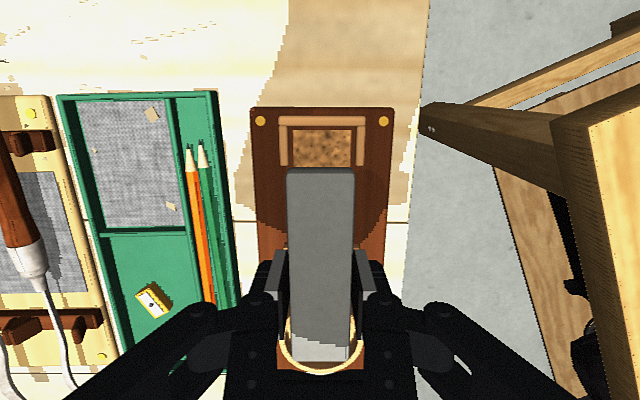

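Stone aligned over the cradle: the cradle's near edge is at x 413 and its centre at y −169.3. Lowering.

```bash
python3 -m pendant '[[0,0.014,-0.4,0,0,0],[0,0,-0.5,0,0,0],[0,0,-0.35,0,0,0],[0,0,-0.2,0,0,0],[0,0,-0.12,0,0,0],[0,0,-0.08,0,0,0],[0,0,-0.04,0,0,0],[0,0,-0.02,0,0,0],[0,0,-0.02,0,0,0],[0,0,0,0,0,0]]'
python3 -m pendant '[[0,0,-0.02,0,0,0],[0,0,-0.02,0,0,0],[0,0,0,0,0,0],[0,0,0,0,0,0],[0,0,0,0,0,0],[0,0,0,0,0,0],[0,0,0,0,0,0],[0,0,0,0,0,0],[0,0,0,0,0,0],[0,0,0,0,0,0]]'
```

```text
t: 33.1
tool_pos: [477.9, -169.0, 9.9]
orientation: [-0.013, 3.141, -0.0]
wrist_force: [0.7, 0.7, -1.0]
width: 0.338
grip_force: 49.6
t: 34.35
tool_pos: [478.0, -169.0, 9.6]
orientation: [-0.013, 3.14, -0.001]
wrist_force: [-6.6, 2.4, 23.1]
width: 0.338
grip_force: 52.3
```

```bash
python3 -m pendant '[[0,0,0.03,0,0,0],[0,0,0,0,0,0],[0,0,0,0,0,0],[0,0,0,0,0,0],[0,0,0.3,0,0,0],[0,0,0.7,0,0,0],[0,0,0.9,0,0,0],[0,0,0.9,0,0,0],[0,0,0.9,0,0,0],[0,0.3,0.6,0,0,0]]' -0.1
python3 -c "
from h import *
p,P=snap('wrist','w10')"
python3 -m pendant '[[0,0.8,0,0,0,0],[0,1,0,0,0,0],[0,1,0,0,0,0],[0,1,0,0,0,0],[0,1,0,0,0,0],[-0.3,0.7,0,0,0,0],[0,0,0,0,0,0],[0,0,0,0,0,0],[0,0,0,0,0,0],[0,0,0,0,0,0]]' 1
python3 -c "
from h import *
p,P=snap('wrist','w11')
a=cv2.imread('pics/w10.png');b=cv2.imread('pics/w11.png')
cv2.imwrite('pics/v1011.png',cv2.resize(np.hstack([a,b]),(800,250),interpolation=cv2.INTER_AREA))
s=manip.read_state();print(s['tool_pos'],s['orientation'])
Q=P.reshape(-1,3);k=(abs(Q[:,0]-462)<60)&(abs(Q[:,1]-118)<60);Q=Q[k]
for a,b in ((5,30),(30,50),(50,70),(70,84),(84,92),(92,112),(112,122)):
    q=Q[(Q[:,2]>a)&(Q[:,2]<b)]
    if len(q)>5: print(a,len(q),cv2.minEnclosingCircle(q[:,:2].astype(np.float32)),q.min(0).round(),q.max(0).round())
"
```

```text
t: 35.6
tool_pos: [478.2, -154.4, 227.6]
orientation: [-0.011, 3.139, -0.002]
wrist_force: [1.0, 0.2, -1.0]
width: 0.451
grip_force: 0.0
t: 36.9
tool_pos: [463.1, 120.3, 224.4]
orientation: [-0.011, 3.142, -0.0]
wrist_force: [-0.1, 0.1, -0.2]
width: 0.998
grip_force: 0.0
[463.04382416 120.34626471 224.37287642] [ 1.10547865e-02 -3.14156890e+00  2.51604331e-04]
5 90 ((458.008056640625, 111.60076904296875), 19.481281280517578) [444.  93.   5.] [463. 130.  30.]
30 103 ((457.5281677246094, 113.50660705566406), 19.700023651123047) [443.  94.  30.] [461. 133.  50.]
50 317 ((463.1800842285156, 115.52381134033203), 20.41665267944336) [443.  96.  50.] [474. 135.  70.]
70 614 ((462.7391357421875, 116.62190246582031), 18.247112274169922) [445.  99.  70.] [481. 134.  84.]
84 41 ((457.3330078125, 116.84374237060547), 9.366333961486816) [452. 108.  84.] [459. 126.  92.]
92 429 ((461.68701171875, 118.2907485961914), 10.579957962036133) [451. 108.  92.] [472. 129. 111.]
112 51 ((460.6932678222656, 119.45511627197266), 3.051534414291382) [458. 117. 113.] [463. 122. 118.]
```

View pics/v1011.png

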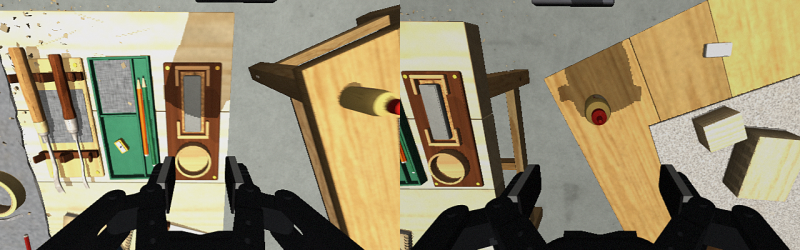

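The stone is in its cradle. The bottle stands centred at about (597,115) in the right half. Its slices drift in y with height, so I'll check that against other views.

```bash
python3 -c "
from h import *
for n in ['w1','w5','w8','w10','w11','scene0','side0']:
    P=np.load(f'pics/{n}.npz')['P'];Q=P.reshape(-1,3);k=(abs(Q[:,0]-462)<35)&(abs(Q[:,1]-118)<40);Q=Q[k]
    for a,b in ((8,25),(25,45),(45,65),(65,80),(92,108),(108,122)):
        q=Q[(Q[:,2]>a)&(Q[:,2]<b)]
        if len(q)>15: print(n,a,len(q),'x',np.percentile(q[:,0],[2,98]).round(),'y',np.percentile(q[:,1],[2,98]).round())
    T=P[(abs(P[...,2])<8)&(P[...,1]>60)&(P[...,1]<500)&(P[...,0]<600)]
    if len(T)>500: print(n,'plane',np.linalg.lstsq(np.c_[T[:,:2],np.ones(len(T))],T[:,2],rcond=None)[0].round(4))
"
```

```text
w1 45 105 x [444. 484.] y [ 97. 136.]
w1 65 641 x [446. 481.] y [ 99. 134.]
w1 92 314 x [452. 471.] y [109. 128.]
w1 108 42 x [458. 464.] y [116. 122.]
w1 plane [  0.0199   0.0127 -11.4607]
w5 plane [ 3.85000e-02  2.41000e-02 -2.41241e+01]
w8 8 665 x [444. 464.] y [100. 134.]
w8 25 1143 x [444. 464.] y [101. 135.]
w8 45 2014 x [443. 466.] y [101. 136.]
w8 65 3719 x [445. 473.] y [101. 134.]
w8 92 2560 x [451. 469.] y [109. 128.]
w8 108 645 x [457. 463.] y [117. 123.]
w8 plane [ 1.2400e-02  6.3000e-03 -6.7615e+00]
w10 8 434 x [445. 483.] y [ 92. 110.]
w10 25 605 x [445. 482.] y [ 93. 111.]
w10 45 805 x [444. 482.] y [ 94. 115.]
w10 65 1129 x [446. 480.] y [ 97. 124.]
w10 92 281 x [453. 471.] y [107. 115.]
w10 plane [ 6.000e-04  2.700e-03 -1.262e+00]
w11 8 55 x [444. 461.] y [ 93. 127.]
w11 25 93 x [444. 458.] y [ 95. 129.]
w11 45 228 x [443. 468.] y [ 96. 135.]
w11 65 730 x [445. 477.] y [ 99. 133.]
w11 92 412 x [452. 471.] y [109. 128.]
w11 108 68 x [458. 463.] y [116. 122.]
w11 plane [  0.0204   0.0134 -11.8243]
scene0 8 83 x [445. 484.] y [ 89. 114.]
scene0 25 99 x [444. 480.] y [ 90. 112.]
scene0 45 103 x [444. 482.] y [ 91. 117.]
scene0 65 74 x [446. 479.] y [ 95. 119.]
scene0 92 34 x [453. 470.] y [104. 119.]
scene0 plane [ 4.3000e-03  3.4000e-03 -3.7962e+00]
side0 8 60 x [444. 478.] y [116. 139.]
side0 25 72 x [443. 479.] y [116. 141.]
side0 45 84 x [442. 480.] y [115. 142.]
side0 65 70 x [446. 478.] y [113. 142.]
side0 92 24 x [451. 470.] y [121. 134.]
side0 plane [ 3.0000e-03  4.5000e-03 -3.1202e+00]
```

The body centre is (463.5,116) in all views; only the nozzle leans. Descending with the grasp point at 71 mm.

```bash
python3 -m pendant '[[0,-0.086,-0.4,0,0,0],[0,0,-0.6,0,0,0],[0,0,-0.7,0,0,0],[0,0,-0.6,0,0,0],[0,0,-0.5,0,0,0],[0,0,-0.35,0,0,0],[0,0,-0.2,0,0,0],[0,0,-0.1,0,0,0],[0,0,0,0,0,0],[0,0,0,0,0,0]]'
python3 -m pendant '[[0,0,0,0,0,0],[0,0,0,0,0,0],[0,0,0,0,0,0],[0,0,0,0,0,0],[0,0,0,0,0,0],[0,0,0,0,0,0],[0,0,0,0,0,0],[0,0,0,0,0,0],[0,0,0.04,0,0,0],[0,0,0.1,0,0,0]]' -1 45
```

```text
t: 38.2
tool_pos: [463.3, 116.8, 52.4]
orientation: [-0.013, 3.141, 0.0]
wrist_force: [-0.2, 1.0, -0.3]
width: 0.998
grip_force: 0.0
t: 39.45
tool_pos: [462.6, 116.7, 58.9]
orientation: [0.013, -3.141, 0.0]
wrist_force: [-0.6, 0.4, 0.2]
width: 0.442
grip_force: 45.0
```

```bash
python3 -m pendant '[[0,0,0.2,0,0,0],[0,0,0.3,0,0,0],[0,0,0.4,0,0,0],[0,0,0.4,0,0,0],[0.05,-0.15,0.3,0,0,0],[0.15,-0.3,0.2,0,0,0],[0.2,-0.45,0,0,0,0],[0.22,-0.55,0,0,0,0],[0.25,-0.6,0,0,0,0],[0.25,-0.6,0,0,0,0]]'
python3 -m pendant '[[0.25,-0.6,0,0,0,0],[0.25,-0.6,0,0,0,0],[0.25,-0.6,0,0,0,0],[0.25,-0.5,0,0,0,0],[0.2,-0.4,0,0,0,0],[0.1,-0.25,0,0,0,0],[0,-0.1,0,0,0,0],[0,0,-0.1,0,0,0],[0,0,-0.1,0,0,0],[0,0,0,0,0,0]]'
python3 -c "
from h import *
p,P=snap('wrist','w12');q,Q=snap('scene','s12')
a=cv2.imread('pics/w12.png');b=cv2.imread('pics/s12.png')[60:310,200:600]
cv2.imwrite('pics/v12.png',np.hstack([cv2.resize(a,(400,250),interpolation=cv2.INTER_AREA),b]))
s=manip.read_state();print(s['tool_pos'],s['orientation'])
Z=P[...,2];m=(Z>20)&(Z<29)&(abs(P[...,0]-586)<45)&(abs(P[...,1]+169)<45);R=P[m];print(len(R),R.min(0),R.max(0))
B=P[(Z>s['tool_pos'][2]-30)&(abs(P[...,0]-s['tool_pos'][0])<30)&(abs(P[...,1]-s['tool_pos'][1])<18)]
print(B.min(0),B.max(0))"
```

```text
t: 40.7
tool_pos: [519.3, -17.5, 149.0]
orientation: [0.013, -3.141, 0.0]
wrist_force: [-0.1, 0.4, -1.2]
width: 0.439
grip_force: 45.1
t: 41.95
tool_pos: [583.4, -167.6, 138.3]
orientation: [0.014, -3.141, -0.0]
wrist_force: [0.1, 0.5, -1.8]
width: 0.442
grip_force: 45.1
[ 583.77819708 -167.79150921  138.89418714] [ 1.40455727e-02 -3.14149413e+00  6.49099883e-06]
1122 [ 552.05846863 -202.22553152   20.09241314] [ 608.49619956 -134.88819646   27.32736315]
[ 563.27785507 -185.79055877  108.92375547] [ 598.03172905 -149.7944514   226.29037988]
```

View pics/v12.png

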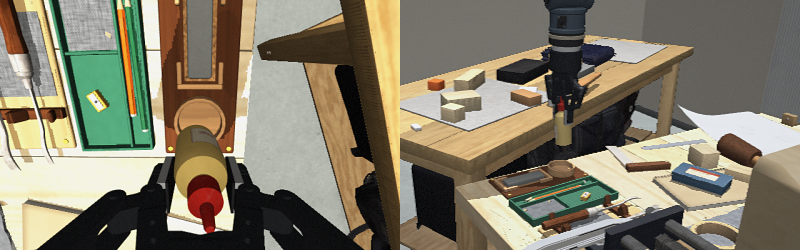

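Bottle held upright just short of the cup (ring at (200,115)). Lowering it in slowly.

```bash
python3 -m pendant '[[0.04,-0.016,-0.1,0,0,0],[0,0,-0.25,0,0,0],[0,0,-0.3,0,0,0],[0,0,-0.3,0,0,0],[0,0,-0.2,0,0,0],[0,0,-0.15,0,0,0],[0,0,-0.08,0,0,0],[0,0,-0.06,0,0,0],[0,0,-0.04,0,0,0],[0,0,0,0,0,0]]'
python3 -m pendant '[[0,0,-0.02,0,0,0],[0,0,-0.02,0,0,0],[0,0,-0.02,0,0,0],[0,0,0,0,0,0],[0,0,0,0,0,0],[0,0,0,0,0,0],[0,0,0,0,0,0],[0,0,0,0,0,0],[0,0,0,0,0,0],[0,0,0,0,0,0]]'
```

```text
t: 43.3
tool_pos: [585.9, -169.1, 65.0]
orientation: [-0.013, 3.141, -0.0]
wrist_force: [1.1, 1.7, -1.6]
width: 0.443
grip_force: 45.1
t: 44.55
tool_pos: [586.2, -169.1, 62.4]
orientation: [-0.013, 3.141, -0.0]
wrist_force: [-0.7, -0.3, 5.4]
width: 0.447
grip_force: 45.7
```

```bash
python3 -m pendant '[[0,0,0,0,0,0],[0,0,0,0,0,0],[0,0,0,0,0,0],[0,0,0,0,0,0],[0,0,0.1,0,0,0],[0,0,0.4,0,0,0],[0,0,0.7,0,0,0],[0,0,0.9,0,0,0],[0,0,0.9,0,0,0],[-0.3,0.3,0.3,0,0,0]]' 0.5
python3 -c "
from h import *
p,P=snap('wrist','w13')
for n,(u0,u1,v0,v1) in dict(w1=(415,470,85,130),w11=(475,545,60,100)).items():
    Q=np.load(f'pics/{n}.npz')['P'][v0:v1,u0:u1].reshape(-1,3);Q=Q[(Q[:,2]>6)&(Q[:,2]<25)];print(n,len(Q),cv2.minAreaRect(Q[:,:2].astype(np.float32)))
z=np.load('pics/w9.npz');P=z['P'];p=z['p'].astype(int)
# eraser pocket floor: grey felt
g=(abs(p[...,0]-p[...,1])<15)&(abs(p[...,1]-p[...,2])<15)&(P[...,2]>2)&(P[...,2]<10)&(P[...,1]<-250)&(P[...,1]>-345)
g=cv2.morphologyEx(g.astype(np.uint8),cv2.MORPH_OPEN,np.ones((3,3)))>0
Q=P[g];print(len(Q),cv2.minAreaRect(Q[:,:2].astype(np.float32)),np.median(Q[:,2]))
print(manip.read_state()['tool_pos'])
"
```

```text
t: 45.8
tool_pos: [572.1, -154.6, 229.7]
orientation: [-0.012, 3.137, -0.002]
wrist_force: [0.2, 0.6, -0.4]
width: 0.748
grip_force: 0.0
w1 585 ((371.7573547363281, 311.57562255859375), (21.935684204101562, 41.782379150390625), 3.1570191383361816)
w11 966 ((371.5219421386719, 311.161865234375), (21.92644500732422, 42.4456901550293), 3.1780481338500977)
9916 ((450.9256286621094, -304.30401611328125), (91.30829620361328, 60.34288787841797), 1.5516146421432495) 6.06163513140676
[ 569.82654848 -152.51959254  230.52491657]
```

The eraser is at (371.6,311.3) with its length at 93.2°; the pocket centre is (451,−304). Moving above the eraser.

```bash
python3 -m pendant '[[-0.4,0.9,0,0,0,0.15],[-0.4,0.93,0,0,0,0.165],[-0.4,0.93,0,0,0,0.165],[-0.4,0.93,0,0,0,0.165],[-0.4,0.93,0,0,0,0.165],[-0.4,0.93,0,0,0,0.165],[-0.4,0.93,-0.2,0,0,0.165],[-0.4,0.93,-0.4,0,0,0.165],[-0.4,0.93,-0.6,0,0,0.165],[-0.35,0.92,-0.6,0,0,0.148]]' 0
python3 -m pendant '[[0,0,-0.5,0,0,0],[0,0,-0.5,0,0,0],[0,0,0,0,0,0],[0,0,0,0,0,0],[0,0,0,0,0,0],[0,0,0,0,0,0],[0,0,0,0,0,0],[0,0,0,0,0,0],[0,0,0,0,0,0],[0,0,0,0,0,0]]'
python3 -c "
from h import *
p,P=snap('wrist','w14');q,Q=snap('scene','s14')
a=cv2.imread('pics/w14.png');b=cv2.imread('pics/s14.png')[60:310,200:600]
cv2.imwrite('pics/v14.png',np.hstack([cv2.resize(a,(400,250),interpolation=cv2.INTER_AREA),b]))
s=manip.read_state();print(s['tool_pos'],s['orientation'],s['joints'])
Q=P.reshape(-1,3);Q=Q[(abs(Q[:,0]-371)<35)&(abs(Q[:,1]-311)<35)&(Q[:,2]>6)&(Q[:,2]<20)];print(cv2.minAreaRect(Q[:,:2].astype(np.float32)))"
```

```text
t: 47.1
tool_pos: [371.4, 309.9, 135.4]
orientation: [2.288, -2.152, 0.0]
wrist_force: [1.5, 1.0, 0.1]
width: 0.497
grip_force: 0.0
t: 48.35
tool_pos: [373.3, 308.9, 86.8]
orientation: [2.282, -2.159, 0.0]
wrist_force: [-0.6, 0.1, -0.5]
width: 0.495
grip_force: 0.0
[373.33944014 308.93690237  86.81651095] [ 2.28221627e+00 -2.15894637e+00  1.09600438e-04] [ 6.91327787e-01  2.66551484e-01 -3.68385725e-01  9.35857571e-01
 -7.01056135e-05 -9.34966735e-01]
((371.608642578125, 311.6240234375), (21.991039276123047, 41.48797607421875), 3.995436668395996)
```

View pics/v14.png

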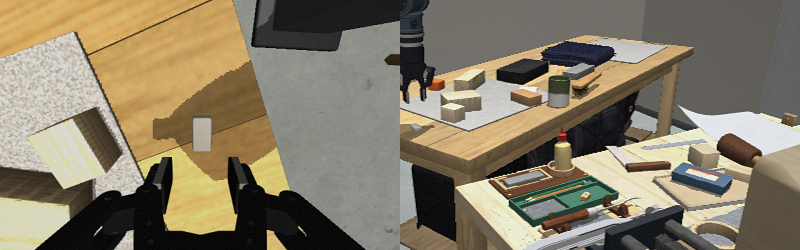

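The bottle stands in its cup, and the eraser sits between the finger lines at (202,134). Picking it.

```bash
python3 -m pendant '[[-0.034,0.05,-0.4,0,0,0],[0,0,-0.5,0,0,0],[0,0,-0.4,0,0,0],[0,0,-0.2,0,0,0],[0,0,-0.12,0,0,0],[0,0,-0.07,0,0,0],[0,0,-0.02,0,0,0],[0,0,0,0,0,0],[0,0,0,0,0,0],[0,0,0,0,0,0]]' -0.2
python3 -m pendant '[[0,0,0,0,0,0],[0,0,0,0,0,0],[0,0,0,0,0,0],[0,0,0,0,0,0],[0,0,0,0,0,0],[0,0,0,0,0,0],[0,0,0,0,0,0],[0,0,0.05,0,0,0],[0,0,0.15,0,0,0],[0,0,0.3,0,0,0]]' -1 30
```

```text
t: 49.7
tool_pos: [371.8, 311.6, 1.5]
orientation: [-2.282, 2.159, -0.0]
wrist_force: [-1.2, -0.4, -0.7]
width: 0.398
grip_force: 0.0
t: 50.95
tool_pos: [371.3, 311.2, 26.5]
orientation: [2.281, -2.158, -0.0]
wrist_force: [-0.2, -0.6, 1.0]
width: 0.248
grip_force: 29.4
```

```bash
python3 -m pendant '[[0,0,0.8,0,0,0],[0,-0.3,0.9,0,0,0],[0.1,-0.7,0.9,0,0,0],[0.1,-0.95,0.6,0,0,0],[0.1,-0.95,0,0,0,0],[0.1,-0.95,0,0,0,0],[0.1,-0.95,0,0,0,0],[0.1,-0.95,0,0,0,0],[0.1,-0.95,0,0,0,0],[0.1,-0.95,0,0,0,0]]'
python3 -m pendant '[[0.15,-0.9,0,0,0,-0.03],[0.15,-0.9,0,0,0,0],[0.15,-0.9,0,0,0,0],[0.15,-0.9,0,0,0,0],[0.15,-0.7,-0.2,0,0,0],[0.05,-0.36,-0.6,0,0,0],[0,0,-0.7,0,0,0],[0,0,-0.6,0,0,0],[0,0,-0.5,0,0,0],[0,0,0,0,0,0]]'
python3 -m pendant '[[0,0,0,0,0,0],[0,0,0,0,0,0],[0,0,0,0,0,0],[0,0,0,0,0,0],[0,0,0,0,0,0],[0,0,0,0,0,0],[0,0,0,0,0,0],[0,0,0,0,0,0],[0,0,0,0,0,0],[0,0,0,0,0,0]]'
python3 -c "
from h import *
p,P=snap('wrist','w15')
s=manip.read_state();print(s['tool_pos'],s['orientation'])"
```

```text
t: 52.2
tool_pos: [411.5, -72.6, 186.9]
orientation: [-2.282, 2.159, -0.001]
wrist_force: [0.9, 0.3, -0.2]
width: 0.246
grip_force: 29.4
t: 53.45
tool_pos: [450.4, -303.3, 55.1]
orientation: [2.249, -2.193, -0.005]
wrist_force: [-0.7, -0.1, -0.2]
width: 0.246
grip_force: 29.5
t: 54.7
tool_pos: [451.6, -304.0, 56.3]
orientation: [-2.25, 2.193, -0.0]
wrist_force: [1.1, 0.5, 0.3]
width: 0.246
grip_force: 29.5
[ 451.6511106  -304.0472445    56.32144941] [-2.24950201e+00  2.19290238e+00 -4.08748537e-05]
```

View pics/w15.png

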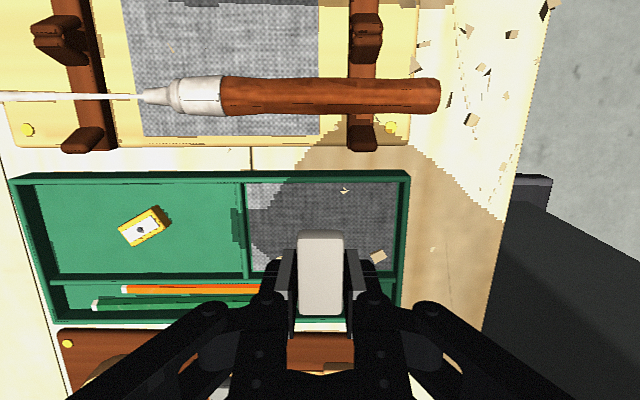

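The eraser is over the grey-felted pocket (centre ≈ (327,230) at floor level). Lowering.

```bash
python3 -m pendant '[[0,0,-0.2,0,0,0],[0,0,-0.2,0,0,0],[0,0,-0.2,0,0,0],[0,0,-0.14,0,0,0],[0,0,-0.1,0,0,0],[0,0,-0.06,0,0,0],[0,0,-0.04,0,0,0],[0,0,-0.02,0,0,0],[0,0,0,0,0,0],[0,0,0,0,0,0]]'
python3 -m pendant '[[0,0,-0.02,0,0,0],[0,0,-0.02,0,0,0],[0,0,0,0,0,0],[0,0,0,0,0,0],[0,0,0,0,0,0],[0,0,0,0,0,0],[0,0,0,0,0,0],[0,0,0,0,0,0],[0,0,0,0,0,0],[0,0,0,0,0,0]]'
```

```text
t: 56.0
tool_pos: [451.7, -304.1, 8.5]
orientation: [-2.249, 2.193, -0.001]
wrist_force: [-0.2, -0.2, -0.7]
width: 0.246
grip_force: 29.5
t: 57.25
tool_pos: [451.8, -304.1, 7.6]
orientation: [-2.249, 2.193, -0.002]
wrist_force: [-4.6, 2.3, 13.7]
width: 0.244
grip_force: 31.1
```

```bash
python3 -m pendant '[[0,0,0.02,0,0,0],[0,0,0,0,0,0],[0,0,0,0,0,0],[0,0,0,0,0,0],[0,0,0,0,0,0],[0,0,0.2,0,0,0],[0,0,0.5,0,0,0],[0,0,0.8,0,0,0],[0,0,0.9,0,0,0],[0,0.3,0.9,0,0,0]]' -0.2
python3 -m pendant '[[0,0.8,0.6,0,0,0],[0,0.8,0.6,0,0,0],[0,0.8,0.4,0,0,0],[0,0,0,0,0,0],[0,0,0,0,0,0],[0,0,0,0,0,0],[0,0,0,0,0,0],[0,0,0,0,0,0],[0,0,0,0,0,0],[0,0,0,0,0,0]]'
python3 -c "
from h import *
p,P=snap('wrist','w16');q,Q=snap('scene','s16')
a=cv2.imread('pics/w16.png');b=cv2.imread('pics/s16.png')[60:310,200:600]
cv2.imwrite('pics/v16.png',np.hstack([cv2.resize(a,(400,250),interpolation=cv2.INTER_AREA),b]))
Q=P.reshape(-1,3)
def r(n,x,y,s,z0,z1):
    q=Q[(abs(Q[:,0]-x)<s)&(abs(Q[:,1]-y)<s)&(Q[:,2]>z0)&(Q[:,2]<z1)]
    if len(q)>5: print(n,len(q),cv2.minAreaRect(q[:,:2].astype(np.float32)),np.median(q[:,2]))
r('eraser',452,-304,27,14,24);r('stone',478,-169,20,17.5,25)
q=Q[(Q[:,1]<-345)&(Q[:,1]>-470)&(Q[:,2]>36.5)&(Q[:,2]<60)]
for y in (-380,-434):
    k=q[abs(q[:,1]-y)<20]
    if len(k):print(y,k[:,0].min(),k[:,0].max(),k[:,1].mean(),np.percentile(k[:,2],95))
print(manip.read_state()['tool_pos'])"
```

```text
t: 58.5
tool_pos: [451.6, -289.4, 174.5]
orientation: [-2.248, 2.194, -0.002]
wrist_force: [0.9, -0.3, -1.2]
width: 0.401
grip_force: 0.0
t: 59.75
tool_pos: [451.6, -169.1, 252.3]
orientation: [-2.249, 2.193, 0.0]
wrist_force: [-0.6, 0.6, -0.3]
width: 0.404
grip_force: 0.0
eraser 924 ((452.4273986816406, -302.966064453125), (21.636417388916016, 41.734554290771484), 2.0693740844726562) 17.186909991966473
stone 834 ((478.3647155761719, -169.53660583496094), (39.2268180847168, 29.438411712646484), 0.6461477875709534) 19.322886943561684
[ 451.63022847 -169.06388398  252.32579147]
```

View pics/v16.png

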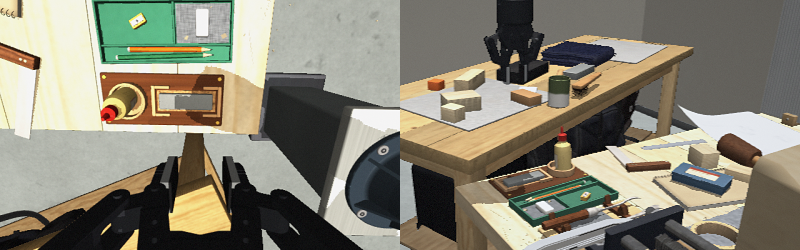

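Eraser in its pocket (top z 17), stone flat in the cradle (top z 19–20), bottle upright in its cup, tools seen in both bays earlier. Handing in.

```bash
python3 -c "
from station import manip
print(manip.finish_job())"
```

```text
the job is handed in; nothing more can be done
None
```

The job was handed in at about 60 s: both tools are in the rest, the stone is in its cradle, the bottle is upright in its cup, the eraser is in the empty pocket, and the wooden block was left alone.

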